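# Stack the sprocket cluster on its keyed hub

## Task

Build up the sprocket cluster on the splined hub standing on the bench: the largest sprocket goes on first, then the plain spacer ring, then the middle sprocket, and the smallest on top. Turn each sprocket so that the key in its bore enters the hub's one wide groove, and see that every part is fully down, lying flat on the one below. Leave the beech block, white cap, blue case and black charger on the bench where they are.

Things in the scene. Friction and masses are not known exactly. Their poses are not given: they have to be found in the camera images.
- sprocket_large: the largest of three flat dark steel sprockets, 68 mm over the teeth, 14 mm thick, lying flat; round bore of 34 mm with one key (a block 12 mm wide, full thickness, reaching in to 8.5 mm from the centre) at its +x side. Both faces alike. Origin: centre of the underside, z up. about 160 g; grip across the teeth, any direction
- sprocket_mid: the middle-sized of three flat dark steel sprockets, 58 mm over the teeth, 14 mm thick, lying flat; round bore of 34 mm with one key (a block 12 mm wide, full thickness, reaching in to 8.5 mm from the centre) at its +x side. Both faces alike. Origin: centre of the underside, z up. about 120 g; grip across the teeth, any direction
- sprocket_small: the smallest of three flat dark steel sprockets, 48 mm over the teeth, 14 mm thick, lying flat; round bore of 34 mm with one key (a block 12 mm wide, full thickness, reaching in to 8.5 mm from the centre) at its +x side. Both faces alike. Origin: centre of the underside, z up. about 80 g; grip across the teeth, any direction
- spacer: plain smooth brass ring, 44 mm outside, 34 mm bore, 12 mm high, lying flat, no key. Origin: centre of the underside, z up. About 40 g
- hub: fixed hub: grey base plate 100 (x) x 80 x 8 mm, a steel flange 48 mm across on it, and an upright post 29 mm across its round-topped splines (their tops 50 mm above the seat) round a 13 mm core pin (top 56 mm above the seat). One wide groove without splines on its +x side takes the keys. Origin: centre of the plate's underside, z up
- hub_seat (a point): centre of the flange's top face, 20 mm above the bench; z up, +x to the wide groove. A key enters if the sprocket's +x points along this +x within about 15 degrees, else it rests on the spline tops; bores have 2.5 mm to spare all round. Undersides end this far above the seat: large 0, spacer 14, middle 26, small 40 mm
- block: bystander: beech block 26 x 70 x 22 mm, origin at the centre of its underside, long side along y
- cap: bystander: white screw cap, 36 mm across, 18 mm high, origin at the centre of its underside
- case: bystander: small dark blue closed case 50 x 70 x 24 mm, origin at the centre of its underside
- charger: bystander: black charger brick 50 x 95 x 30 mm, origin at the centre of its underside
Things that resemble listed ones, but are neither listed nor needed, are in the scene too. Leave any green or purple look-alike of the sprocket_mid alone.

How it is judged (in metres and radians):
On the way, in this order (a step that is already met when the one before it is completed fails the run):
1. the largest sprocket is down on the hub's flange (z of sprocket_large in the frame of hub_seat between -0.004 and 0.004 m and horizontal distance between sprocket_large and hub_seat below 0.006 m and angle between sprocket_large's own z axis and vertical below 0.1 rad), for 0.2 s.
2. the spacer lies on the largest sprocket (z of spacer in the frame of hub_seat between 0.01 and 0.018 m and horizontal distance between spacer and hub_seat below 0.006 m and angle between spacer's own z axis and vertical below 0.1 rad), for 0.2 s.
3. the middle sprocket lies on the spacer (z of sprocket_mid in the frame of hub_seat between 0.022 and 0.03 m and horizontal distance between sprocket_mid and hub_seat below 0.006 m and angle between sprocket_mid's own z axis and vertical below 0.1 rad), for 0.2 s.
4. the smallest sprocket lies on top (z of sprocket_small in the frame of hub_seat between 0.036 and 0.044 m and horizontal distance between sprocket_small and hub_seat below 0.006 m and angle between sprocket_small's own z axis and vertical below 0.1 rad), for 0.2 s.
At the end, for the whole second after the job is handed in: Large sprocket, spacer, middle sprocket and small sprocket are stacked on the hub in that order from below, each with its underside within 4 mm of its height above the seat (0, 14, 26, 40 mm), within 6 mm of the hub's axis, tilted less than 0.1 rad, and at rest (all of step 1 and all of step 2 and all of step 3 and all of step 4 and linear speed of each of sprocket_large, spacer, sprocket_mid, sprocket_small below 0.02 m/s); the robot touches nothing.
It fails at once if the beech block is moved by more than 30 mm (distance of block from where it was at the start of the episode above 0.03 m).
It fails at once if the white cap is moved by more than 30 mm (distance of cap from where it was at the start of the episode above 0.03 m).
It fails at once if the blue case is moved by more than 30 mm (distance of case from where it was at the start of the episode above 0.03 m).
It fails at once if the black charger is moved by more than 30 mm (distance of charger from where it was at the start of the episode above 0.03 m).
It also fails if it takes over 102 s, if anything falls off the work surface, if the arm or the gripper's body presses on something with over 40 N, if the wrist force passes 120 N, or if a joint passes its speed limit or range.

## Robot

A 6-joint arm with a two-finger parallel gripper is mounted at the origin on a cart in front of the work surface, level with it; the furniture and walls round the work are solid. World frame = base frame: x ahead of the robot, y to its left, z up, the work surface at z = 0. Lengths are in m, angles in degrees, forces in N, time in s.
With the tool pointing down it reaches from about 0.275 to 0.85 m from the base axis. Payload 5.2 kg.
Tool frame: the origin (TCP) lies on the centre line of the jaws, within the pads' length; the fingertips stand 11 mm ahead of it and the grasp point (between the pads) lies 8 mm behind it; z points along the fingers, y is the line along which they close (so a half turn about z gives the same grasp; the last joint's range is limited). The gripper opens to 85 mm and grips with 20 to 120 N. Pads are 22 mm wide; open, the fingers measure 114 mm over their backs; the gripper's body (76 mm by 85 mm) begins 54 mm behind the grasp point. The pads swing forward as they close: fully open they stand 13 mm farther back than shut.
Start: joints at [-11.62, 14.817, 87.949, -0, 77.235, -11.62], TCP at [0.55, 0, 0.242] pointing down, gripper open.
Joint ranges: [-179.93, 179.93], [-52.35, 119.4], [10.71, 147.94], [-69.91, 249.91], [12.55, 155.21], [-178.61, 178.61]. Speed limits (degrees/s): [147.25, 147.25, 180, 180, 180, 180].

## Interface

Orientations are given as [roll, pitch, yaw] about the fixed x, y, z axes, in that order (R = Rz(yaw) Ry(pitch) Rx(roll)).
In Python, from rig import env, vision gives the robot as it stands.
- The arm moves only by the tool carry_out, never from a script. Its argument "steps" is a list that holds one entry, the list of rows, each a list of 7 numbers: the opening, from 0 (shut) to 1 (fully open), then the shift along the world's x, y, z in cm, then the turn, a rotation vector about the world's x, y, z in rad. A call has 1 to 12 rows; each row shifts and turns the commanded pose from where the row before left it; what a row does not reach is not made up. A row lasts 1/10 s, in which the tool goes at most 50 mm and 8.59 degrees, less where a joint would pass 70% of its speed; a pose out of reach is approached as far as the arm can. A call is refused whole if a number of a shift passes 5 or a number of a turn 0.15, either way. A call with a gripper value outside its range is refused whole. The fingers move at their own pace and stop on an object; the grip force is fixed at half the most. Time passes only in rows, so rows that do not move let the fingers close. It gives the time, the measured TCP pose, the force, the opening and the grip force at its end, in the units of the state.
- env.read_state(): the state, without advancing time (a new reading comes with each control period).
- vision.camera(name): name is "scene" or "side" or "wrist"; returns a dict with "img" (400x640x3 uint8, red, green, blue), "mtx" (3x3 intrinsics, pixels), "R" (3x3) and "t" (3): a world point X has camera coordinates R X + t. Camera axes: x right, y down, z forward; pixel columns grow to the right and rows downward; lengths in m; the calibration is good to about 2 mm. The wrist camera is an equidistant fisheye: a pixel r from the principal point sees the ray r / f radians off the axis. A picture is of the moment at which its call begins. There is no depth.
- env.close_job(): hands the job in; it is judged then, once.
The state is a dict: "clock": time; "q": joint angles; "joint_vel": joint speeds; "joint_efforts": joint torques, N m; "tool_pos": TCP position; "tool_rot": TCP orientation; "wrist_force": force on the tool from outside, world axes, zero at the start; "ft_torque": the same for the moment, N m; "opening": finger opening in m; "gripper_force": force on a finger pad.
Only numpy, scipy, OpenCV 4.12 (cv2) and the standard library are available. Lean on these libraries where they do the work, as an engineer would, in place of code of your own. Each camera call takes 0.05 s, during which the arm holds its last target. There are 200 camera calls.

## Working session

There is one attempt and no reset: what is moved stays moved. The work goes in short steps, Python scripts to look and compute and a tool call to move; the robot and the scene stay as the last step left them, time stands still between calls to the robot, and variables do not carry over. Pictures are saved under pics/ and viewed, at most 14 in all, crops included, and the job is handed in when it is done.

Besides the shell and the picture viewer there is one more tool, called by a JSON object that holds its "name" and its "arguments". carry_out: Moves the arm, as the interface text tells. Its arguments: {"type":"object","properties":{"steps":{"type":"array","items":{"type":"array","items":{"type":"array","items":{"type":"number"}}}}},"required":["steps"]}

```bash
mkdir -p pics; ls; python3 - <<'E'
from rig import env, vision
import cv2,numpy as np
for n in("scene","side","wrist"):
    c=vision.camera(n); cv2.imwrite(f"pics/{n}0.png",c["img"][:,:,::-1]); print(n,c["mtx"].round(1).tolist(),c["R"].round(3).tolist(),c["t"].round(3).tolist())
s=env.read_state();print(s)
E
```

```text
pics
scene [[418.6, 0.0, 316.6], [0.0, 418.6, 197.2], [0.0, 0.0, 1.0]] [[-0.882, -0.47, -0.019], [-0.346, 0.675, -0.652], [0.319, -0.568, -0.758]] [0.497, 0.245, 0.667]
side [[413.7, 0.0, 319.1], [0.0, 413.7, 199.6], [0.0, 0.0, 1.0]] [[-0.934, -0.358, 0.006], [-0.181, 0.457, -0.871], [0.309, -0.814, -0.492]] [0.533, 0.167, 0.806]
wrist [[309.7, 0.0, 317.2], [0.0, 309.7, 194.5], [0.0, 0.0, 1.0]] [[1.0, 0.0, -0.002], [0.001, -0.949, 0.314], [-0.002, -0.314, -0.949]] [-0.549, -0.039, 0.38]
{'clock': 0.15, 'q': array([-1.16196569e+01,  1.48511660e+01,  8.79968007e+01, -6.87538834e-04,
        7.72341803e+01, -1.16199854e+01]), 'joint_vel': array([-0.05488905, -0.11937809, -0.17937787,  0.00136309, -0.04084246,
       -0.15245573]), 'joint_efforts': array([ 2.27439166e-03, -4.46383452e+01, -2.90821481e+01, -2.12644927e-04,
        8.17353168e-03,  2.13274996e-05]), 'tool_pos': array([5.49613540e-01, 9.81448242e-05, 2.41650691e-01]), 'tool_rot': array([-1.79919402e+02, -1.58893995e-02,  9.00004698e+01]), 'wrist_force': array([-0.57227741,  0.11299368, -0.6633077 ]), 'ft_torque': array([0.02345248, 0.04568752, 0.02559638]), 'gripper_force': 0.0, 'opening': 0.08535566095667858}
```

View pics/scene0.png

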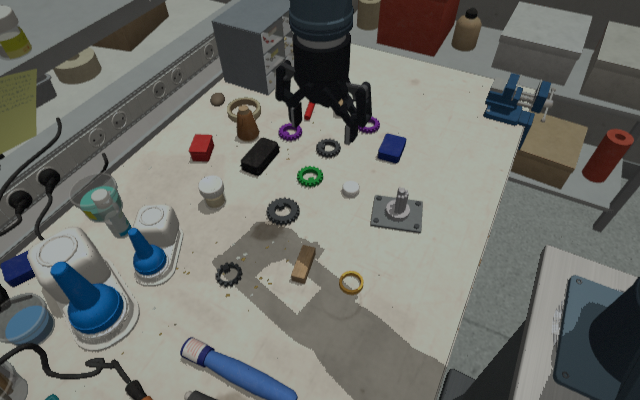

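View pics/wrist0.png

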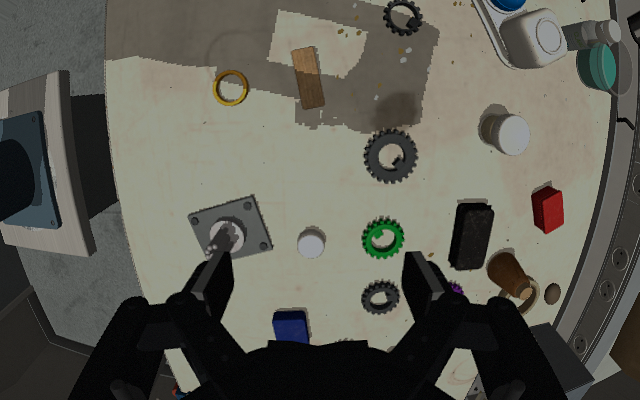

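Candidates in the wrist view are dark sprockets at (389,156), (380,297) and (403,17). The look-alikes are green at (383,238) and purple at (455,290). The brass ring is at (230,87), a cream ring also shows in the scene view at (243,110), and the hub is at (230,235). I'll rectify close crops of these onto the plane of each part's top face.

```bash
cat > h.py <<'E'
from rig import env, vision
import cv2,numpy as np
def ray(c,u,v,z,fish):
    K=c["mtx"];x=(u-K[0,2])/K[0,0];y=(v-K[1,2])/K[1,1]
    if fish:
        r=np.hypot(x,y);d=np.array([x/r*np.sin(r),y/r*np.sin(r),np.cos(r)])
    else: d=np.array([x,y,1])
    o=-c["R"].T@c["t"];w=c["R"].T@d
    return o+w*(z-o[2])/w[2]
def proj(c,P,fish):
    p=P@c["R"].T+c["t"];K=c["mtx"]
    if fish:
        rho=np.hypot(p[...,0],p[...,1]);th=np.arctan2(rho,p[...,2]);s=th/rho
    else: s=1/p[...,2]
    return K[0,0]*s*p[...,0]+K[0,2],K[1,1]*s*p[...,1]+K[1,2]
def ortho(c,cx,cy,z,fish,half=0.05,n=250):
    "top-down map: image right=+x, image up=+y"
    g=np.linspace(-half,half,n);X,Y=np.meshgrid(cx+g,cy-g)
    u,v=proj(c,np.stack([X,Y,0*X+z],-1),fish)
    return cv2.remap(c["img"],u.astype(np.float32),v.astype(np.float32),cv2.INTER_LINEAR)
E
python3 - <<'E'
from h import *
c=vision.camera("wrist");s=vision.camera("scene")
T=[]
B=[]
for nm,(u,v),(us,vs),z in(("big",(389,156),(283,210),.014),("B",(380,297),(328,148),.014),("C",(403,17),(229,274),.014),("ring",(230,87),(351,282),.012),("hub",(226,236),(398,209),.02)):
    p=ray(c,u,v,z,1);q=ray(s,us,vs,z,0);print(nm,p.round(4),q.round(4))
    T.append(ortho(c,p[0],p[1],z,1,n=160));B.append(ortho(s,p[0],p[1],z,0,n=160))
cv2.imwrite("pics/m1.png",np.vstack([np.hstack(T),np.hstack(B)])[:,:,::-1])
for nm,(u,v),z in(("block",(308,77),.022),("cap",(311,241),.018),("case",(291,326),.024),("charger",(472,235),.03),("green",(383,238),.014)):
    print(nm,ray(c,u,v,z,1).round(3))
E
```

```text
big [0.6353 0.0125 0.014 ] [0.6327 0.0132 0.014 ]
B [ 0.6406 -0.1925  0.014 ] [ 0.6352 -0.1927  0.014 ]
C [0.6488 0.1807 0.014 ] [0.6429 0.1853 0.014 ]
ring [0.4474 0.0957 0.012 ] [0.4412 0.0975 0.012 ]
hub [ 0.4307 -0.0911  0.02  ] [ 0.4257 -0.0906  0.02  ]
block [0.539 0.103 0.022]
cap [ 0.542 -0.097  0.018]
case [ 0.511 -0.239  0.024]
charger [ 0.757 -0.088  0.03 ]
green [ 0.635 -0.096  0.014]
```

View pics/m1.png

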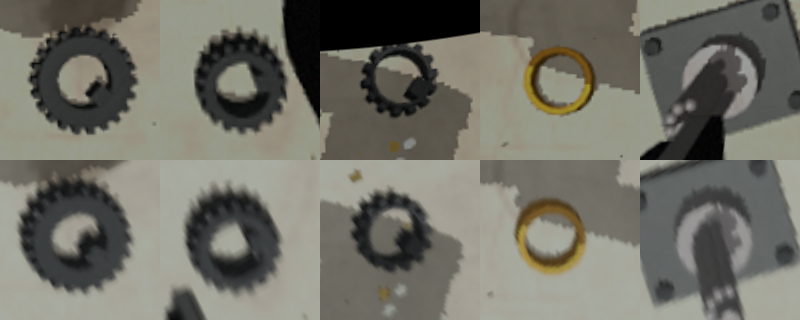

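The crops show three dark parts. By width over the teeth, the 68 mm one at (389,156) is the large sprocket, the one at (380,297) is the mid and the one at (403,17) is the small. The keys on the large and small point toward about -35°. The brass ring is the spacer. Next I'll put the wrist camera above the hub to see the groove.

{"name": "carry_out", "arguments": {"steps": [[[1, -3, -4, -2, 0, 0, 0], [1, -3, -4, -2, 0, 0, 0], [1, -3, -4, -2, 0, 0, 0], [1, -3, -4, -2, 0, 0, 0], [1, 0, -1, -1, 0, 0, 0], [1, 0, 0, 0, 0, 0, 0], [1, 0, 0, 0, 0, 0, 0]]]}}

```text
clock: 0.95
tool_pos: [0.4394, -0.1583, 0.1584]
tool_rot: [180.0, -0.0, 90.0]
wrist_force: [0.5, 0.2, -0.5]
opening: 0.0855
gripper_force: 0.0
```

```bash
python3 - <<'E'
from h import *
c=vision.camera("wrist");s=vision.camera("side")
a=ortho(c,.429,-.091,.02,1,.06,400);b=ortho(c,.429,-.091,.07,1,.03,400)
cv2.imwrite("pics/hub1.png",np.hstack([a,b])[:,:,::-1])
cv2.imwrite("pics/w1.png",c["img"][:,:,::-1])
print(env.read_state()["tool_pos"])
E
```

```text
[ 0.43980284 -0.1577833   0.15877554]
```

View pics/hub1.png

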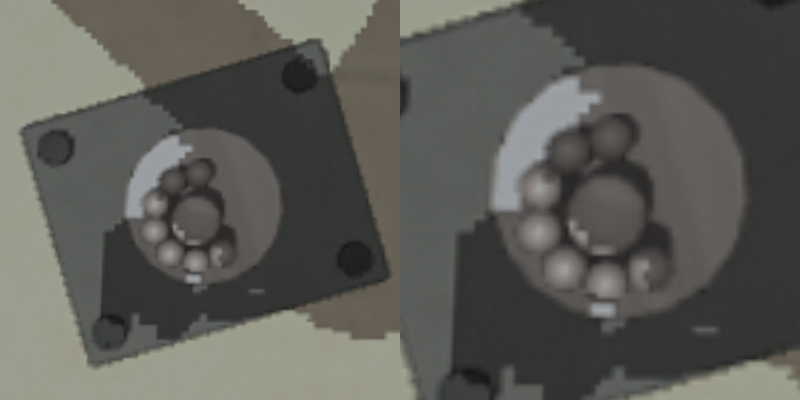

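The hub centre is at about (0.430,-0.093). The plate yaw is about 16.6°, and the gap in the splines faces the same way, from -50° to 87°. Now to the large sprocket.

{"name": "carry_out", "arguments": {"steps": [[[1, 3.25, 1.4, 0, 0, 0, 0], [1, 3.25, 1.4, 0, 0, 0, 0], [1, 3.25, 1.4, 0, 0, 0, 0], [1, 3.25, 1.4, 0, 0, 0, 0], [1, 3.25, 1.4, 0, 0, 0, 0], [1, 3.25, 1.4, 0, 0, 0, 0], [1, 0, 0, 0, 0, 0, 0], [1, 0, 0, 0, 0, 0, 0]]]}}

```text
clock: 1.85
tool_pos: [0.6342, -0.0725, 0.158]
tool_rot: [-180.0, 0.0, 90.2]
wrist_force: [-0.6, -0.1, 0.0]
opening: 0.0855
gripper_force: 0.0
```

```bash
cat >> h.py <<'E'
def gear(c,cx,cy,z,half=.05,n=400,dark=None):
    "centre of outer outline & key angle from dark mask in an ortho view at top face"
    o=ortho(c,cx,cy,z,1,half,n);m=(o.max(2)<dark).astype(np.uint8)
    k=np.ones((5,5),np.uint8);m=cv2.morphologyEx(m,cv2.MORPH_OPEN,k)
    cs,h=cv2.findContours(m,cv2.RETR_CCOMP,cv2.CHAIN_APPROX_NONE)
    i=max(range(len(cs)),key=lambda i:cv2.contourArea(cs[i])*(abs(cv2.moments(cs[i])["m10"]/max(cv2.moments(cs[i])["m00"],1)-n/2)<n/4))
    (u,v),r=cv2.minEnclosingCircle(cs[i]);s=2*half/(n-1)
    w=lambda u,v:(cx-half+u*s,cy+half-v*s)
    return o,m,w(u,v),r*s
E
python3 - <<'E'
from h import *
c=vision.camera("wrist");print(env.read_state()["tool_pos"])
o,m,ct,r=gear(c,.634,.0125,.014,dark=85);print(ct,r)
o2,m2,ct2,r2=gear(c,.638,-.1925,.014,dark=85);print(ct2,r2)
cv2.imwrite("pics/l1.png",np.hstack([o,o2])[:,:,::-1]);np.save("x.npy",m)
E
```

```text
[ 0.63338144 -0.07314777  0.15797799]
(0.6393092516753309, 0.010968587392553651) 0.034470602623502114
(0.6428872180451127, -0.19475563909774438) 0.031113322934411224
```

View pics/l1.png

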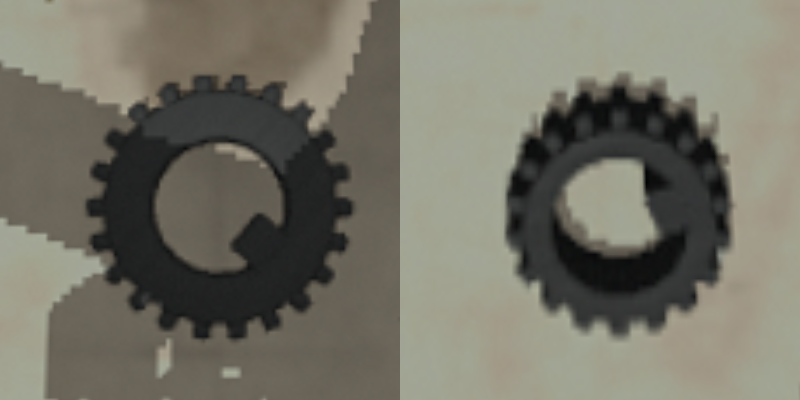

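The large sprocket's centre is (0.639,0.011) with its key at about -39°, from the bore centre (219,206) to the key face (247,228) in the left crop. The mid's key is at about 0° to +5°. Now I'll move over the large one and feel for the bench.

{"name": "carry_out", "arguments": {"steps": [[[1, 0.15, 2.1, -2, 0, 0, 0], [1, 0.15, 2.1, -2, 0, 0, 0], [1, 0.15, 2.1, -2, 0, 0, 0], [1, 0.15, 2.1, -2, 0, 0, 0], [1, 0, 0, -2, 0, 0, 0], [1, 0, 0, -2, 0, 0, 0], [1, 0, 0, -1, 0, 0, 0], [1, 0, 0, 0, 0, 0, 0], [1, 0, 0, 0, 0, 0, 0]]]}}

```text
clock: 2.8
tool_pos: [0.6397, 0.009, 0.0289]
tool_rot: [180.0, 0.0, 90.0]
wrist_force: [-0.5, -0.2, -0.8]
opening: 0.0854
gripper_force: 0.0
```

```bash
python3 - <<'E'
from h import *
c=vision.camera("wrist");s=vision.camera("side");print(env.read_state()["tool_pos"])
u,v=[int(x) for x in proj(s,np.array([.639,.011,.014]),0)];print(u,v)
a=cv2.resize(s["img"][v-55:v+25,u-60:u+60],(600,400),interpolation=cv2.INTER_CUBIC)
cv2.imwrite("pics/g1.png",a[:,:,::-1])
E
```

```text
[0.6404137  0.00900934 0.02947773]
290 218
```

View pics/g1.png

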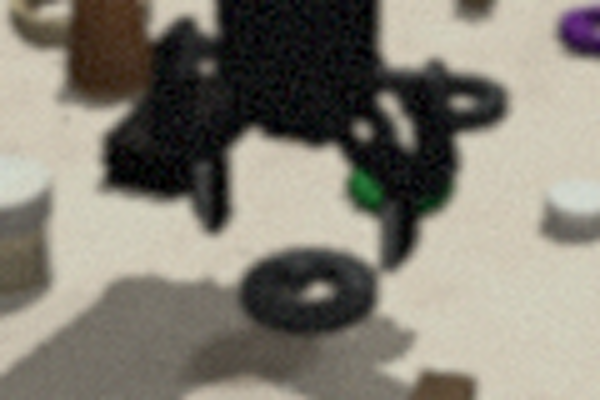

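The fingertips at crop (210,225) and (395,265) straddle the sprocket and still stand above the bench. I'll descend gently.

{"name": "carry_out", "arguments": {"steps": [[[1, 0, 0.2, -0.5, 0, 0, 0], [1, 0, 0, -0.5, 0, 0, 0], [1, 0, 0, -0.5, 0, 0, 0], [1, 0, 0, 0, 0, 0, 0], [1, 0, 0, 0, 0, 0, 0]]]}}

```text
clock: 3.4
tool_pos: [0.6394, 0.0115, 0.0126]
tool_rot: [-180.0, -0.0, 90.0]
wrist_force: [0.7, -0.1, 0.8]
opening: 0.0853
gripper_force: 0.0
```

{"name": "carry_out", "arguments": {"steps": [[[1, 0, 0, -0.4, 0, 0, 0], [1, 0, 0, 0, 0, 0, 0], [1, 0, 0, 0, 0, 0, 0]]]}}

```text
clock: 3.7
tool_pos: [0.6395, 0.0115, 0.0089]
tool_rot: [-180.0, -0.0, 90.0]
wrist_force: [0.3, 0.8, -0.0]
opening: 0.0854
gripper_force: 0.0
```

{"name": "carry_out", "arguments": {"steps": [[[1, 0, 0, -0.3, 0, 0, 0], [1, 0, 0, 0, 0, 0, 0], [1, 0, 0, 0, 0, 0, 0]]]}}

```text
clock: 4.0
tool_pos: [0.6395, 0.0115, 0.0059]
tool_rot: [-180.0, -0.0, 90.0]
wrist_force: [0.8, 0.1, -0.2]
opening: 0.0854
gripper_force: 0.0
```

There's no contact at 6 mm, so the 11 mm figure is for shut fingers. The tips will sit at about 3 mm when closed on 68 mm, so I'll close here.

{"name": "carry_out", "arguments": {"steps": [[[0, 0, 0, 0, 0, 0, 0], [0, 0, 0, 0, 0, 0, 0], [0, 0, 0, 0, 0, 0, 0], [0, 0, 0, 0, 0, 0, 0], [0, 0, 0, 0, 0, 0, 0], [0, 0, 0, 0, 0, 0, 0], [0, 0, 0, 0, 0, 0, 0], [0, 0, 0, 0, 0, 0, 0]]]}}

```text
clock: 4.8
tool_pos: [0.64, 0.0114, 0.007]
tool_rot: [179.9, 0.0, 90.0]
wrist_force: [-1.0, -0.3, 5.7]
opening: 0.0659
gripper_force: 67.4
```

{"name": "carry_out", "arguments": {"steps": [[[0, 0, 0, 2, 0, 0, 0], [0, 0, 0, 3, 0, 0, 0], [0, 0, 0, 3, 0, 0, 0], [0, 0, 0, 3, 0, 0, 0], [0, -3, -1.5, 0, 0, 0, 0.13857], [0, -3, -1.5, 0, 0, 0, 0.13857], [0, -3, -1.5, 0, 0, 0, 0.13857], [0, -3, -1.5, 0, 0, 0, 0.13857], [0, -3, -1.5, 0, 0, 0, 0.13857], [0, -3, -1.5, 0, 0, 0, 0.13857], [0, -3, -1.5, 0, 0, 0, 0.13857], [0, 0, 0, 0, 0, 0, 0]]]}}

```text
clock: 6.0
tool_pos: [0.4257, -0.0939, 0.1155]
tool_rot: [-179.9, -0.2, 145.7]
wrist_force: [-0.4, -0.3, -1.1]
opening: 0.0662
gripper_force: 67.4
```

{"name": "carry_out", "arguments": {"steps": [[[0, 0, 0, 0, 0, 0, 0], [0, 0, 0, 0, 0, 0, 0]]]}}

```text
clock: 6.2
tool_pos: [0.4305, -0.0936, 0.1163]
tool_rot: [180.0, 0.1, 145.5]
wrist_force: [0.5, 0.6, -1.2]
opening: 0.0662
gripper_force: 67.4
```

```bash
python3 - <<'E'
from h import *
c=vision.camera("wrist");s=env.read_state();print(s["tool_pos"],s["tool_rot"],s["q"])
x,y,z=s["tool_pos"]
a=ortho(c,x,y,z-.006+.014,1,.045,400);b=ortho(c,.43,-.093,.02,1,.06,400)
cv2.imwrite("pics/p1.png",np.hstack([a,b])[:,:,::-1])
E
```

```text
[ 0.43056228 -0.09350808  0.11621349] [1.79982544e+02 5.71706728e-02 1.45547047e+02] [-2.68257032e+01  1.13345620e+01  1.12342596e+02  1.16802868e-02
  5.62638610e+01 -8.23792407e+01]
```

View pics/p1.png

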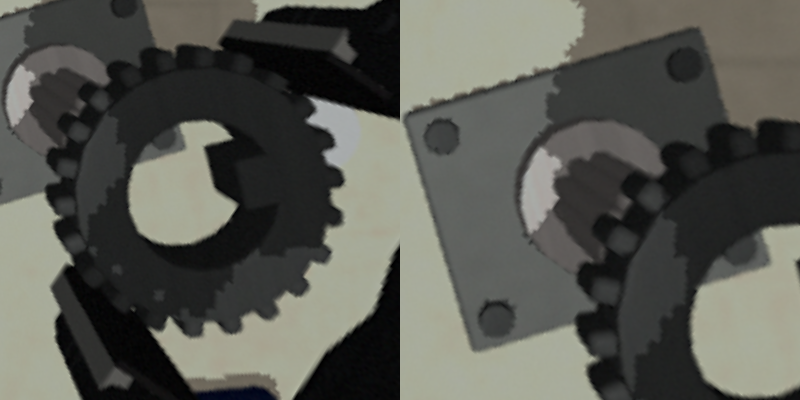

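The held sprocket's key points at about +15° and its bore is centred under the tool, at (205,195) against (200,200). I'll lower it while watching the force.

{"name": "carry_out", "arguments": {"steps": [[[0, 0, 0, -1.5, 0, 0, 0], [0, 0, 0, -1.5, 0, 0, 0], [0, 0, 0, -1, 0, 0, 0], [0, 0, 0, 0, 0, 0, 0], [0, 0, 0, 0, 0, 0, 0]]]}}

```text
clock: 6.75
tool_pos: [0.4299, -0.0934, 0.076]
tool_rot: [-180.0, -0.0, 145.6]
wrist_force: [0.3, -0.1, -0.5]
opening: 0.066
gripper_force: 67.4
```

{"name": "carry_out", "arguments": {"steps": [[[0, 0, 0, -0.5, 0, 0, 0], [0, 0, 0, -0.5, 0, 0, 0], [0, 0, 0, 0, 0, 0, 0], [0, 0, 0, 0, 0, 0, 0]]]}}

```text
clock: 7.15
tool_pos: [0.4295, -0.0936, 0.066]
tool_rot: [-180.0, -0.0, 145.6]
wrist_force: [1.1, 0.3, -0.8]
opening: 0.0664
gripper_force: 67.5
```

Bottom at about 60 mm, below the spline tops, with no contact force. Continuing down.

{"name": "carry_out", "arguments": {"steps": [[[0, 0, 0, -1, 0, 0, 0], [0, 0, 0, -1, 0, 0, 0], [0, 0, 0, -1, 0, 0, 0], [0, 0, 0, -0.5, 0, 0, 0], [0, 0, 0, 0, 0, 0, 0], [0, 0, 0, 0, 0, 0, 0]]]}}

```text
clock: 7.75
tool_pos: [0.4295, -0.0935, 0.0308]
tool_rot: [-180.0, -0.0, 145.6]
wrist_force: [0.2, -0.8, -2.2]
opening: 0.066
gripper_force: 67.5
```

{"name": "carry_out", "arguments": {"steps": [[[0, 0, 0, -0.3, 0, 0, 0], [0, 0, 0, -0.2, 0, 0, 0], [0, 0, 0, 0, 0, 0, 0], [0, 0, 0, 0, 0, 0, 0]]]}}

```text
clock: 8.15
tool_pos: [0.43, -0.0937, 0.0269]
tool_rot: [180.0, 0.1, 145.6]
wrist_force: [-2.3, 1.0, 8.5]
opening: 0.0663
gripper_force: 68.4
```

It seats at 27 mm with 8 N of contact. Release, lift, and move to view the spacer.

{"name": "carry_out", "arguments": {"steps": [[[1, 0, 0, 0, 0, 0, 0], [1, 0, 0, 0, 0, 0, 0], [1, 0, 0, 0, 0, 0, 0], [1, 0, 0, 0, 0, 0, 0], [1, 0, 0, 2, 0, 0, 0], [1, 0, 0, 4, 0, 0, 0], [1, 0, 0, 4, 0, 0, 0], [1, 0, 0, 3, 0, 0, 0], [1, 0, 0, 0, 0, 0, 0]]]}}

```text
clock: 9.05
tool_pos: [0.4322, -0.0948, 0.1601]
tool_rot: [179.9, 0.5, 145.6]
wrist_force: [0.4, 0.5, -1.5]
opening: 0.0858
gripper_force: 0.0
```

{"name": "carry_out", "arguments": {"steps": [[[1, 0.2, 1.55, 0, 0, 0, -0.13857], [1, 0.2, 1.55, 0, 0, 0, -0.13857], [1, 0.2, 1.55, 0, 0, 0, -0.13857], [1, 0.2, 1.55, 0, 0, 0, -0.13857], [1, 0.2, 1.55, 0, 0, 0, -0.13857], [1, 0.2, 1.55, 0, 0, 0, -0.13857], [1, 0.2, 1.55, 0, 0, 0, -0.13857], [1, 0, 0, 0, 0, 0, 0], [1, 0, 0, 0, 0, 0, 0]]]}}

```text
clock: 9.95
tool_pos: [0.4431, 0.015, 0.1553]
tool_rot: [-179.9, 0.0, 90.3]
wrist_force: [0.5, 0.7, 0.3]
opening: 0.0854
gripper_force: 0.0
```

```bash
python3 - <<'E'
from h import *
c=vision.camera("wrist");s=env.read_state();print(s["tool_pos"],s["tool_rot"])
a=ortho(c,.445,.096,.012,1,.035,400);b=ortho(c,.43,-.093,.034,1,.05,400)
hsv=cv2.cvtColor(a,cv2.COLOR_RGB2HSV);m=cv2.inRange(hsv,(12,110,40),(35,255,255))
cs,_=cv2.findContours(m,cv2.RETR_EXTERNAL,cv2.CHAIN_APPROX_NONE);k=max(cs,key=cv2.contourArea)
(u,v),r=cv2.minEnclosingCircle(k);q=.07/399;print(.445-.035+u*q,.096+.035-v*q,r*q,cv2.fitEllipse(k))
cv2.imwrite("pics/s1.png",np.hstack([a,b])[:,:,::-1])
E
```

```text
[0.44326915 0.01466636 0.15547357] [-1.79941804e+02  9.62582444e-03  9.02132544e+01]
0.4453822995905291 0.09529570515950521 0.021790258842602113 ((202.12477111816406, 203.22450256347656), (243.6431427001953, 244.30776977539062), 178.20159912109375)
```

View pics/s1.png

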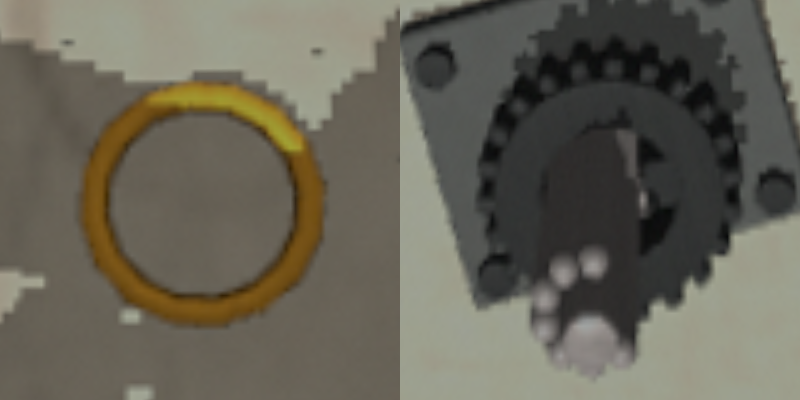

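The spacer is at (0.4453,0.0953), and the right crop shows the large sprocket flat on the flange around the post. Grasp the spacer.

{"name": "carry_out", "arguments": {"steps": [[[1, 0.05, 2, -2.4, 0, 0, 0], [1, 0.05, 2, -2.4, 0, 0, 0], [1, 0.05, 2, -2.4, 0, 0, 0], [1, 0.05, 2.05, -2.4, 0, 0, 0], [1, 0, 0, -2.3, 0, 0, 0], [1, 0, 0, -1.4, 0, 0, 0], [1, 0, 0, -1, 0, 0, 0], [1, 0, 0, 0, 0, 0, 0], [1, 0, 0, 0, 0, 0, 0]]]}}

```text
clock: 10.9
tool_pos: [0.446, 0.095, 0.0133]
tool_rot: [180.0, 0.0, 90.0]
wrist_force: [0.1, -0.4, -0.4]
opening: 0.0854
gripper_force: 0.0
```

{"name": "carry_out", "arguments": {"steps": [[[0, 0, 0, 0, 0, 0, 0], [0, 0, 0, 0, 0, 0, 0], [0, 0, 0, 0, 0, 0, 0], [0, 0, 0, 0, 0, 0, 0], [0, 0, 0, 0, 0, 0, 0], [0, 0, 0, 0, 0, 0, 0], [0, 0, 0, 0, 0, 0, 0], [0, 0, 0, 0, 0, 0, 0], [0, 0, 0, 0, 0, 0, 0]]]}}

```text
clock: 11.8
tool_pos: [0.4461, 0.0954, 0.0142]
tool_rot: [179.9, 0.0, 90.0]
wrist_force: [-2.0, -0.6, 10.3]
opening: 0.0409
gripper_force: 59.1
```

{"name": "carry_out", "arguments": {"steps": [[[0, 0, 0, 2, 0, 0, 0], [0, 0, 0, 3, 0, 0, 0], [0, 0, 0, 3, 0, 0, 0], [0, 0, 0, 3, 0, 0, 0], [0, -0.23, -2.7, 0, 0, 0, 0], [0, -0.23, -2.7, 0, 0, 0, 0], [0, -0.23, -2.7, 0, 0, 0, 0], [0, -0.23, -2.7, 0, 0, 0, 0], [0, -0.23, -2.7, 0, 0, 0, 0], [0, -0.23, -2.7, 0, 0, 0, 0], [0, -0.23, -2.7, 0, 0, 0, 0]]]}}

```text
clock: 12.9
tool_pos: [0.4292, -0.0946, 0.1233]
tool_rot: [180.0, 0.0, 90.0]
wrist_force: [-0.2, 0.1, -0.5]
opening: 0.0405
gripper_force: 61.1
```

{"name": "carry_out", "arguments": {"steps": [[[0, 0, 0, 0, 0, 0, 0], [0, 0, 0, 0, 0, 0, 0], [0, 0, 0, 0, 0, 0, 0]]]}}

```text
clock: 13.2
tool_pos: [0.4293, -0.0928, 0.123]
tool_rot: [-180.0, -0.0, 90.0]
wrist_force: [0.9, -0.6, -0.5]
opening: 0.0403
gripper_force: 61.1
```

```bash
python3 - <<'E'
from h import *
c=vision.camera("wrist");S=vision.camera("side");s=env.read_state();print(s["tool_pos"],s["tool_rot"])
x,y,z=s["tool_pos"]
u,v=[int(t) for t in proj(S,np.array([.43,-.093,.08]),0)]
b=cv2.resize(S["img"][v-50:v+50,u-50:u+50],(400,400),interpolation=cv2.INTER_CUBIC)
a=ortho(c,x,y,z-.0015,1,.035,400)
cv2.imwrite("pics/s2.png",np.hstack([a,b])[:,:,::-1])
E
```

```text
[ 0.42938029 -0.09259111  0.12302606] [-1.79990301e+02 -1.57140641e-02  9.00727742e+01]
```

View pics/s2.png

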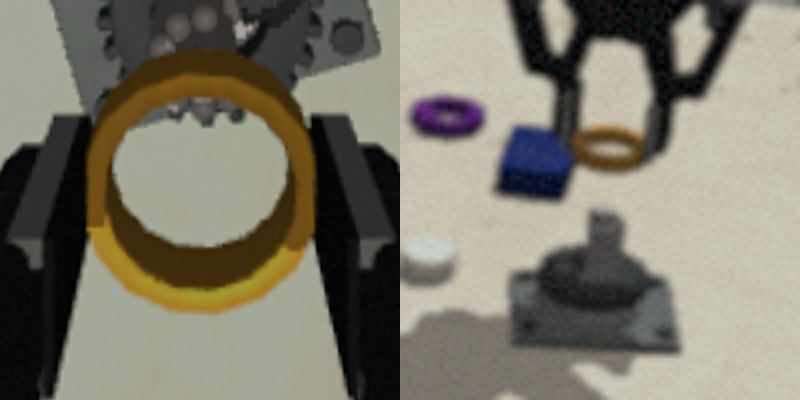

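The ring is held level and centred in the jaws, but its apparent width suggests it hangs lower than I assumed. I'll measure its height.

```bash
python3 - <<'E'
from h import *
c=vision.camera("wrist");S=vision.camera("side");D=vision.camera("scene")
from scipy.optimize import least_squares
t=env.read_state()["tool_pos"];obs=[]
for n,cam,f in(("w",c,1),("side",S,0),("scene",D,0)):
    m=cv2.inRange(cv2.cvtColor(cam["img"],cv2.COLOR_RGB2HSV),(8,110,30),(35,255,255))
    u,v=[int(q) for q in proj(cam,t-[0,0,.01],f)];k=np.zeros_like(m);d=110 if f else 25
    k[max(v-d,0):v+d,u-d:u+d]=m[max(v-d,0):v+d,u-d:u+d]
    cs,_=cv2.findContours(k,cv2.RETR_EXTERNAL,cv2.CHAIN_APPROX_NONE);b=cv2.boundingRect(max(cs,key=cv2.contourArea));print(n,b)
    obs.append((cam,f,b))
a=np.linspace(0,6.283,120)
def res(p):
    r=[]
    for cam,f,b in obs:
        P=np.concatenate([np.stack([p[0]+.022*np.cos(a),p[1]+.022*np.sin(a),0*a+p[2]+h],-1) for h in(0,.012)])
        u,v=proj(cam,P,f);B=np.array([u.min(),v.min(),u.max(),v.max()])-[b[0],b[1],b[0]+b[2]-1,b[1]+b[3]-1]
        r+=list(B if f else B*np.array([0,1,0,1])*1.)
    return r
o=least_squares(res,[t[0],t[1],t[2]-.013]);print("ring",o.x.round(4),"tool",t.round(4),np.round(o.fun,1))
E
```

```text
w (276, 219, 83, 81)
side (382, 172, 18, 11)
scene (393, 166, 24, 20)
ring [ 0.4296 -0.0954  0.1036] tool [ 0.4295 -0.0928  0.123 ] [-1.1 -0.1  1.3  1.  -0.  -0.   0.   3.1 -0.  -0.8 -0.   2. ]
```

The pads overlap the ring's edge, so the width cue is biased. The ring is level and within tolerance over the post, so I'll descend with force checks.

{"name": "carry_out", "arguments": {"steps": [[[0, 0, 0, -1.5, 0, 0, 0], [0, 0, 0, -1.5, 0, 0, 0], [0, 0, 0, -0.5, 0, 0, 0], [0, 0, 0, -0.5, 0, 0, 0], [0, 0, 0, 0, 0, 0, 0], [0, 0, 0, 0, 0, 0, 0]]]}}

```text
clock: 14.05
tool_pos: [0.4298, -0.0936, 0.0834]
tool_rot: [180.0, 0.0, 90.0]
wrist_force: [-0.2, 0.4, -0.4]
opening: 0.0404
gripper_force: 61.1
```

{"name": "carry_out", "arguments": {"steps": [[[0, 0, 0, -0.5, 0, 0, 0], [0, 0, 0, -0.5, 0, 0, 0], [0, 0, 0, 0, 0, 0, 0], [0, 0, 0, 0, 0, 0, 0]]]}}

```text
clock: 14.45
tool_pos: [0.4293, -0.0935, 0.0728]
tool_rot: [-180.0, -0.0, 90.0]
wrist_force: [0.6, -0.2, -0.4]
opening: 0.0404
gripper_force: 61.1
```

{"name": "carry_out", "arguments": {"steps": [[[0, 0, 0, -0.5, 0, 0, 0], [0, 0, 0, -0.5, 0, 0, 0], [0, 0, 0, 0, 0, 0, 0], [0, 0, 0, 0, 0, 0, 0]]]}}

```text
clock: 14.85
tool_pos: [0.4293, -0.0934, 0.0628]
tool_rot: [-180.0, -0.0, 90.0]
wrist_force: [-0.9, 1.0, -0.3]
opening: 0.0406
gripper_force: 61.1
```

{"name": "carry_out", "arguments": {"steps": [[[0, 0, 0, -0.5, 0, 0, 0], [0, 0, 0, -0.3, 0, 0, 0], [0, 0, 0, 0, 0, 0, 0], [0, 0, 0, 0, 0, 0, 0]]]}}

```text
clock: 15.25
tool_pos: [0.4294, -0.0935, 0.0549]
tool_rot: [-180.0, -0.0, 90.0]
wrist_force: [0.2, -0.3, -0.2]
opening: 0.0404
gripper_force: 61.1
```

{"name": "carry_out", "arguments": {"steps": [[[0, 0, 0, -0.3, 0, 0, 0], [0, 0, 0, -0.3, 0, 0, 0], [0, 0, 0, 0, 0, 0, 0], [0, 0, 0, 0, 0, 0, 0]]]}}

```text
clock: 15.65
tool_pos: [0.4294, -0.0935, 0.0489]
tool_rot: [-180.0, -0.0, 90.0]
wrist_force: [-0.6, -0.3, 0.5]
opening: 0.0408
gripper_force: 61.1
```

{"name": "carry_out", "arguments": {"steps": [[[0, 0, 0, -0.1, 0, 0, 0], [1, 0, 0, 0, 0, 0, 0], [1, 0, 0, 0, 0, 0, 0], [1, 0, 0, 0, 0, 0, 0], [1, 0, 0, 0, 0, 0, 0], [1, 0, 0, 0, 0, 0, 0], [1, 0, 0, 2, 0, 0, 0], [1, 0, 0, 3, 0, 0, 0], [1, 0, 0, 3, 0, 0, 0], [1, 0, 0, 3, 0, 0, 0], [1, 0, 0, 0, 0, 0, 0]]]}}

```text
clock: 16.75
tool_pos: [0.4319, -0.0947, 0.1618]
tool_rot: [179.6, 0.2, 90.0]
wrist_force: [0.7, 0.1, -0.3]
opening: 0.0854
gripper_force: 0.0
```

{"name": "carry_out", "arguments": {"steps": [[[1, 3, -2.6, 0, 0, 0, 0], [1, 3, -2.6, 0, 0, 0, 0], [1, 3, -2.6, 0, 0, 0, 0], [1, 3, -2.6, 0, 0, 0, 0], [1, 3, -2.6, 0, 0, 0, 0], [1, 3, -2.6, 0, 0, 0, 0], [1, 3, -2.6, 0, 0, 0, 0], [1, 0, 0, 0, 0, 0, 0], [1, 0, 0, 0, 0, 0, 0], [1, 0, 0, 0, 0, 0, 0]]]}}

```text
clock: 17.75
tool_pos: [0.6385, -0.2746, 0.1571]
tool_rot: [-179.9, -0.1, 90.0]
wrist_force: [0.2, 0.3, -0.0]
opening: 0.0859
gripper_force: 0.0
```

```bash
python3 - <<'E'
from h import *
c=vision.camera("wrist");S=vision.camera("scene");s=env.read_state();print(s["tool_pos"],s["tool_rot"])
o,m,ct,r=gear(c,.639,-.194,.014,dark=85);print(ct,r)
u,v=[int(t) for t in proj(S,np.array([.43,-.093,.05]),0)]
b=cv2.resize(S["img"][v-40:v+40,u-40:u+40],(400,400),interpolation=cv2.INTER_CUBIC)
cv2.imwrite("pics/mid.png",np.hstack([o,b])[:,:,::-1])
E
```

```text
[ 0.63874591 -0.27450499  0.15810819] [-1.79964916e+02 -2.68858986e-02  9.00326170e+01]
(0.6429140323648477, -0.2010194139217673) 0.02929229353902334
```

View pics/mid.png

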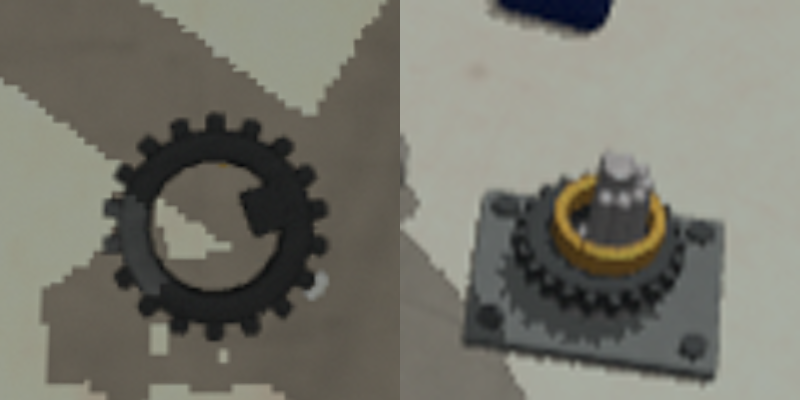

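The mid's centre is (0.6429,-0.2010) with its key at about 20°. The spacer lies flat on the large sprocket. I'll check the room around the purple neighbour.

```bash
python3 - <<'E'
from h import *
c=vision.camera("wrist");m=cv2.inRange(cv2.cvtColor(c["img"],cv2.COLOR_RGB2HSV),(125,60,30),(165,255,255))
n,l,st,ce=cv2.connectedComponentsWithStats(m)
for i in range(1,n):
    if st[i,4]>60: print(st[i],ray(c,*ce[i],.007,1).round(3), ray(c,st[i,0],ce[i][1],.007,1).round(3))
E
```

```text
[ 407   91   58   60 1766] [ 0.752 -0.21   0.007] [ 0.722 -0.212  0.007]
[ 245  200   56   56 1663] [ 0.595 -0.32   0.007] [ 0.566 -0.32   0.007]
```

{"name": "carry_out", "arguments": {"steps": [[[1, 0.1, 1.85, -2.5, 0, 0, 0], [1, 0.1, 1.85, -2.5, 0, 0, 0], [1, 0.1, 1.85, -2.5, 0, 0, 0], [1, 0.1, 1.8, -2.5, 0, 0, 0], [1, 0, 0, -2, 0, 0, 0], [1, 0, 0, -1.7, 0, 0, 0], [1, 0, 0, -1, 0, 0, 0], [1, 0, 0, 0, 0, 0, 0], [1, 0, 0, 0, 0, 0, 0]]]}}

```text
clock: 18.8
tool_pos: [0.6438, -0.2022, 0.0119]
tool_rot: [179.9, 0.0, 90.0]
wrist_force: [-0.2, 0.1, 0.5]
opening: 0.0856
gripper_force: 0.0
```

{"name": "carry_out", "arguments": {"steps": [[[1, -0.05, 0.1, -0.2, 0, 0, 0], [1, 0, 0, 0, 0, 0, 0], [0, 0, 0, 0, 0, 0, 0], [0, 0, 0, 0, 0, 0, 0], [0, 0, 0, 0, 0, 0, 0], [0, 0, 0, 0, 0, 0, 0], [0, 0, 0, 0, 0, 0, 0], [0, 0, 0, 0, 0, 0, 0], [0, 0, 0, 0, 0, 0, 0], [0, 0, 0, 0, 0, 0, 0]]]}}

```text
clock: 19.8
tool_pos: [0.6435, -0.2013, 0.0101]
tool_rot: [179.9, 0.0, 90.0]
wrist_force: [-1.2, 1.1, 5.7]
opening: 0.0556
gripper_force: 64.3
```

{"name": "carry_out", "arguments": {"steps": [[[0, 0, 0, 2, 0, 0, 0], [0, 0, 0, 3, 0, 0, 0], [0, 0, 0, 3, 0, 0, 0], [0, 0, 0, 3, 0, 0, 0], [0, -3.05, 1.54, 0, 0, 0, -0.03], [0, -3.05, 1.54, 0, 0, 0, -0.03], [0, -3.05, 1.54, 0, 0, 0, 0], [0, -3.05, 1.54, 0, 0, 0, 0], [0, -3.05, 1.54, 0, 0, 0, 0], [0, -3.05, 1.54, 0, 0, 0, 0], [0, -3.05, 1.54, 0, 0, 0, 0]]]}}

```text
clock: 20.9
tool_pos: [0.4279, -0.0925, 0.1188]
tool_rot: [-180.0, -0.0, 86.6]
wrist_force: [-0.2, 0.0, -1.6]
opening: 0.0559
gripper_force: 64.3
```

{"name": "carry_out", "arguments": {"steps": [[[0, 0, 0, 0, 0, 0, 0], [0, 0, 0, 0, 0, 0, 0], [0, 0, 0, 0, 0, 0, 0], [0, 0, 0, 0, 0, 0, 0]]]}}

```text
clock: 21.3
tool_pos: [0.4306, -0.0939, 0.1192]
tool_rot: [179.9, 0.0, 86.5]
wrist_force: [-0.2, 0.6, -1.1]
opening: 0.0561
gripper_force: 64.3
```

```bash
python3 - <<'E'
from h import *
c=vision.camera("wrist");s=env.read_state();print(s["tool_pos"],s["tool_rot"])
x,y,z=s["tool_pos"]
a=ortho(c,x,y,z-.0095+.014,1,.045,400);b=ortho(c,.43,-.093,.046,1,.06,400)
cv2.imwrite("pics/p2.png",np.hstack([a,b])[:,:,::-1])
E
```

```text
[ 0.43043389 -0.09382589  0.11904286] [1.79968495e+02 1.32890733e-02 8.65495285e+01]
```

View pics/p2.png

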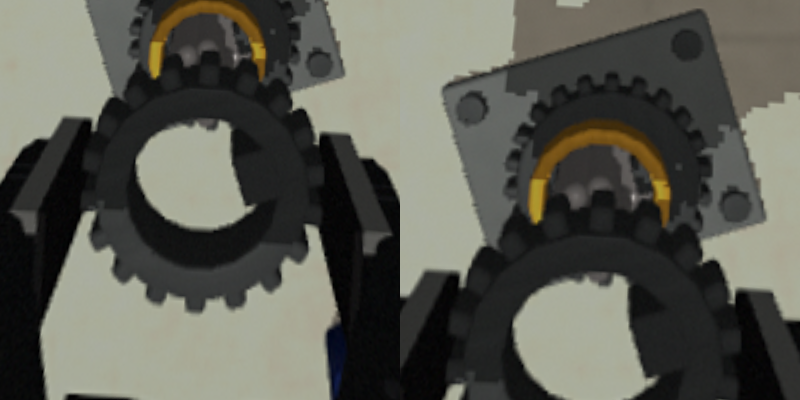

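The mid is held level, key at about 15°, bore at crop (203,195) under the tool. I'll lower it.

{"name": "carry_out", "arguments": {"steps": [[[0, 0, 0, -1.5, 0, 0, 0], [0, 0, 0, -1.5, 0, 0, 0], [0, 0, 0, -0.5, 0, 0, 0], [0, 0, 0, -0.5, 0, 0, 0], [0, 0, 0, 0, 0, 0, 0], [0, 0, 0, 0, 0, 0, 0]]]}}

```text
clock: 21.95
tool_pos: [0.4299, -0.0934, 0.0793]
tool_rot: [180.0, 0.0, 86.6]
wrist_force: [0.5, 0.0, -0.9]
opening: 0.0559
gripper_force: 64.3
```

{"name": "carry_out", "arguments": {"steps": [[[0, 0, 0, -0.5, 0, 0, 0], [0, 0, 0, -0.5, 0, 0, 0], [0, 0, 0, 0, 0, 0, 0], [0, 0, 0, 0, 0, 0, 0]]]}}

```text
clock: 22.35
tool_pos: [0.4293, -0.0931, 0.0689]
tool_rot: [-180.0, -0.0, 86.6]
wrist_force: [-0.3, -0.8, -1.7]
opening: 0.056
gripper_force: 64.3
```

{"name": "carry_out", "arguments": {"steps": [[[0, 0, 0, -0.5, 0, 0, 0], [0, 0, 0, -0.4, 0, 0, 0], [0, 0, 0, -0.2, 0, 0, 0], [0, 0, 0, 0, 0, 0, 0], [0, 0, 0, 0, 0, 0, 0]]]}}

```text
clock: 22.85
tool_pos: [0.4295, -0.0932, 0.058]
tool_rot: [-180.0, -0.0, 86.6]
wrist_force: [0.2, 1.3, -1.2]
opening: 0.0562
gripper_force: 64.3
```

{"name": "carry_out", "arguments": {"steps": [[[0, 0, 0, -0.2, 0, 0, 0], [0, 0, 0, 0, 0, 0, 0], [1, 0, 0, 0, 0, 0, 0], [1, 0, 0, 0, 0, 0, 0], [1, 0, 0, 0, 0, 0, 0], [1, 0, 0, 0, 0, 0, 0], [1, 0, 0, 2, 0, 0, 0], [1, 0, 0, 3, 0, 0, 0], [1, 0, 0, 3, 0, 0, 0], [1, 0, 0, 2, 0, 0, 0], [1, 0, 0, 0, 0, 0, 0]]]}}

```text
clock: 23.95
tool_pos: [0.4313, -0.0941, 0.1588]
tool_rot: [179.7, 0.1, 86.6]
wrist_force: [0.2, -0.4, 0.1]
opening: 0.0855
gripper_force: 0.0
```

{"name": "carry_out", "arguments": {"steps": [[[1, 3.1, 2.75, 0, 0, 0, 0.03], [1, 3.1, 2.75, 0, 0, 0, 0.03], [1, 3.1, 2.75, 0, 0, 0, 0], [1, 3.1, 2.75, 0, 0, 0, 0], [1, 3.1, 2.75, 0, 0, 0, 0], [1, 3.1, 2.75, 0, 0, 0, 0], [1, 3.1, 2.75, 0, 0, 0, 0], [1, 0, 0, 0, 0, 0, 0], [1, 0, 0, 0, 0, 0, 0], [1, 0, 0, 0, 0, 0, 0]]]}}

```text
clock: 24.95
tool_pos: [0.6453, 0.0987, 0.1549]
tool_rot: [-179.9, 0.0, 90.0]
wrist_force: [1.1, -0.5, -0.4]
opening: 0.0853
gripper_force: 0.0
```

```bash
python3 - <<'E'
from h import *
c=vision.camera("wrist");S=vision.camera("scene");s=env.read_state();print(s["tool_pos"],s["tool_rot"])
o,m,ct,r=gear(c,.647,.183,.014,.04,dark=70);print(ct,r)
u,v=[int(t) for t in proj(S,np.array([.43,-.093,.05]),0)]
b=cv2.resize(S["img"][v-40:v+40,u-40:u+40],(400,400),interpolation=cv2.INTER_CUBIC)
cv2.imwrite("pics/sm.png",np.hstack([o,b])[:,:,::-1])
E
```

```text
[0.64553691 0.09832787 0.15577783] [-1.79937278e+02  1.03019113e-02  8.99372768e+01]
(0.6502402845492637, 0.1832525662300282) 0.023960900175242796
```

View pics/sm.png

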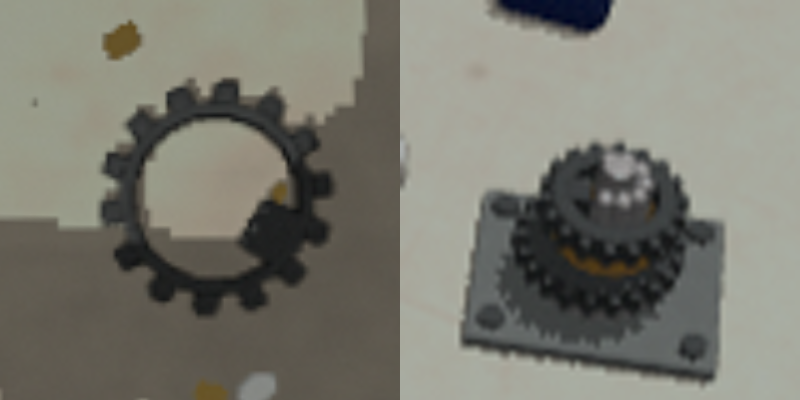

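The small's centre is (0.6503,0.1832) with its key at about -30°. The right crop shows the mid lying on the spacer. One number for the key angle, then I'll grasp.

```bash
python3 - <<'E'
from h import *
c=vision.camera("wrist");o=ortho(c,.6503,.1832,.014,1,.04,400)
g=np.linspace(-.04,.04,400);X,Y=np.meshgrid(g,-g);R=np.hypot(X,Y)
for d in(45,55,65):
    m=(o.max(2)<d)&(R>.0095)&(R<.0145);print(d,m.sum(),np.degrees(np.arctan2(Y[m].mean(),X[m].mean())))
E
```

```text
45 1248 -31.212278097021827
55 1380 -31.150476177977094
65 1480 -31.17485786436569
```

{"name": "carry_out", "arguments": {"steps": [[[1, 0.1, 2.1, -2.5, 0, 0, 0], [1, 0.1, 2.1, -2.5, 0, 0, 0], [1, 0.1, 2.1, -2.5, 0, 0, 0], [1, 0.1, 2.1, -2.5, 0, 0, 0], [1, 0, 0, -2, 0, 0, 0], [1, 0, 0, -1.4, 0, 0, 0], [1, 0, 0, -1, 0, 0, 0], [1, 0, 0, 0, 0, 0, 0], [1, 0, 0, 0, 0, 0, 0]]]}}

```text
clock: 26.0
tool_pos: [0.6511, 0.1826, 0.0129]
tool_rot: [179.9, -0.0, 89.9]
wrist_force: [-0.1, -1.1, 0.2]
opening: 0.0853
gripper_force: 0.0
```

{"name": "carry_out", "arguments": {"steps": [[[1, 0, 0.05, 0, 0, 0, 0], [0, 0, 0, 0, 0, 0, 0], [0, 0, 0, 0, 0, 0, 0], [0, 0, 0, 0, 0, 0, 0], [0, 0, 0, 0, 0, 0, 0], [0, 0, 0, 0, 0, 0, 0], [0, 0, 0, 0, 0, 0, 0], [0, 0, 0, 0, 0, 0, 0], [0, 0, 0, 0, 0, 0, 0], [0, 0, 0, 0, 0, 0, 0], [0, 0, 0, 0, 0, 0, 0]]]}}

```text
clock: 27.1
tool_pos: [0.651, 0.1838, 0.0132]
tool_rot: [179.9, -0.0, 90.0]
wrist_force: [-1.6, -0.2, 5.4]
opening: 0.0456
gripper_force: 61.1
```

{"name": "carry_out", "arguments": {"steps": [[[0, 0, 0, 2, 0, 0, 0], [0, 0, 0, 3, 0, 0, 0], [0, 0, 0, 3, 0, 0, 0], [0, 0, 0, 3, 0, 0, 0], [0, -2.21, -2.77, 0, 0, 0, 0.0834], [0, -2.21, -2.77, 0, 0, 0, 0.0834], [0, -2.21, -2.77, 0, 0, 0, 0.0834], [0, -2.21, -2.77, 0, 0, 0, 0.0834], [0, -2.21, -2.77, 0, 0, 0, 0.0834], [0, -2.21, -2.77, 0, 0, 0, 0.0834]]]}}

```text
clock: 28.1
tool_pos: [0.5168, 0.0167, 0.1222]
tool_rot: [180.0, 0.0, 118.9]
wrist_force: [1.2, -0.6, -0.8]
opening: 0.0457
gripper_force: 61.8
```

{"name": "carry_out", "arguments": {"steps": [[[0, -2.21, -2.77, 0, 0, 0, 0.0834], [0, -2.21, -2.77, 0, 0, 0, 0.0834], [0, -2.21, -2.77, 0, 0, 0, 0.0834], [0, -2.21, -2.77, 0, 0, 0, 0.0834], [0, 0, 0, 0, 0, 0, 0], [0, 0, 0, 0, 0, 0, 0], [0, 0, 0, 0, 0, 0, 0], [0, 0, 0, 0, 0, 0, 0]]]}}

```text
clock: 28.9
tool_pos: [0.4301, -0.0925, 0.1221]
tool_rot: [180.0, 0.0, 137.8]
wrist_force: [-0.0, 0.0, -1.1]
opening: 0.0456
gripper_force: 61.8
```

```bash
python3 - <<'E'
from h import *
c=vision.camera("wrist");s=env.read_state();print(s["tool_pos"],s["tool_rot"])
x,y,z=s["tool_pos"]
a=ortho(c,x,y,z-.013+.014,1,.045,400);b=ortho(c,.43,-.093,.06,1,.06,400)
cv2.imwrite("pics/p3.png",np.hstack([a,b])[:,:,::-1])
E
```

```text
[ 0.43002395 -0.09248078  0.12201507] [1.79991673e+02 2.96159720e-03 1.37856531e+02]
```

View pics/p3.png

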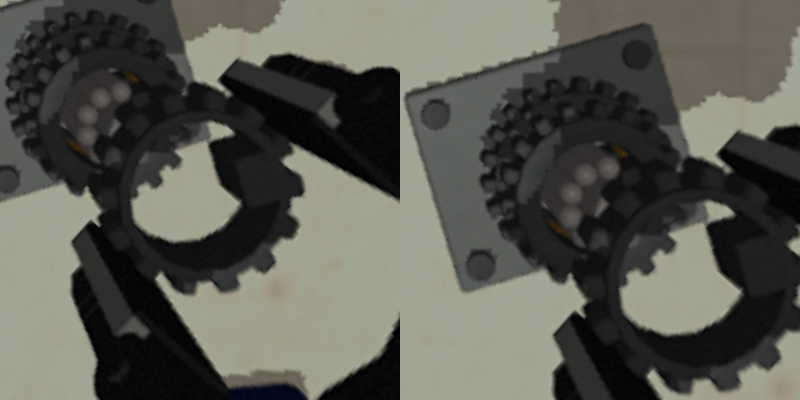

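The small is held level, key at about +15°, bore near (205,190). I'll lower it.

{"name": "carry_out", "arguments": {"steps": [[[0, 0, -0.08, -1.5, 0, 0, 0], [0, 0, 0, -1, 0, 0, 0], [0, 0, 0, -0.5, 0, 0, 0], [0, 0, 0, -0.5, 0, 0, 0], [0, 0, 0, 0, 0, 0, 0], [0, 0, 0, 0, 0, 0, 0]]]}}

```text
clock: 29.55
tool_pos: [0.4296, -0.094, 0.0871]
tool_rot: [-180.0, -0.0, 137.8]
wrist_force: [0.1, 0.1, -0.4]
opening: 0.0455
gripper_force: 61.8
```

{"name": "carry_out", "arguments": {"steps": [[[0, 0, 0, -0.4, 0, 0, 0], [0, 0, 0, -0.3, 0, 0, 0], [0, 0, 0, -0.3, 0, 0, 0], [0, 0, 0, -0.2, 0, 0, 0], [0, 0, 0, 0, 0, 0, 0], [0, 0, 0, 0, 0, 0, 0]]]}}

```text
clock: 30.15
tool_pos: [0.4295, -0.094, 0.075]
tool_rot: [-180.0, -0.0, 137.8]
wrist_force: [0.6, 1.1, -1.2]
opening: 0.0458
gripper_force: 61.8
```

{"name": "carry_out", "arguments": {"steps": [[[0, 0, 0, -0.15, 0, 0, 0], [0, 0, 0, 0, 0, 0, 0], [1, 0, 0, 0, 0, 0, 0], [1, 0, 0, 0, 0, 0, 0], [1, 0, 0, 0, 0, 0, 0], [1, 0, 0, 0, 0, 0, 0], [1, 0, 0, 2, 0, 0, 0], [1, 0, 0, 3, 0, 0, 0], [1, 0, 0, 3, 0, 0, 0], [1, 0, 0, 3, 0, 0, 0], [1, 0, 0, 0, 0, 0, 0], [1, 0, 0, 0, 0, 0, 0]]]}}

```text
clock: 31.35
tool_pos: [0.4298, -0.0942, 0.184]
tool_rot: [180.0, 0.1, 137.8]
wrist_force: [0.7, -0.8, -0.3]
opening: 0.0854
gripper_force: 0.0
```

```bash
python3 - <<'E'
from h import *
S=vision.camera("scene");D=vision.camera("side");b=[]
for k in(S,D):
    u,v=[int(t) for t in proj(k,np.array([.43,-.093,.05]),0)]
    b.append(cv2.resize(k["img"][v-35:v+35,u-35:u+35],(400,400),interpolation=cv2.INTER_CUBIC))
cv2.imwrite("pics/end.png",np.hstack(b)[:,:,::-1])
E
```

```text
(no output)
```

View pics/end.png

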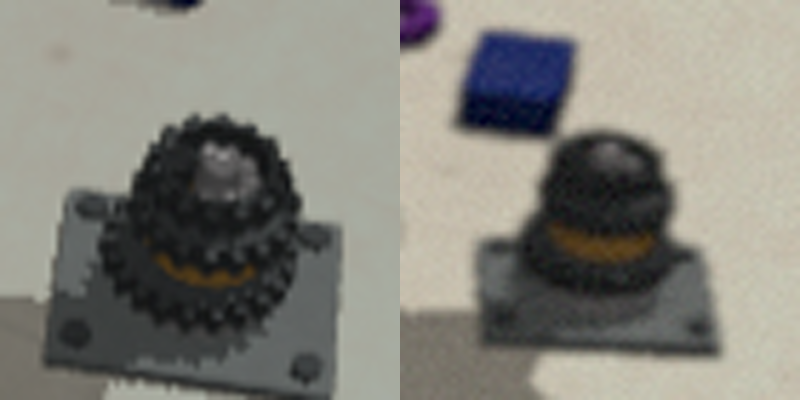

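Both views show a level stack of large, spacer, mid and small, with the core pin at the centre of the top bore (220,170). The gripper is clear, so I'm handing in.

```bash
python3 -c "
from rig import env
print(env.close_job())"
```

```text
the job is handed in; nothing more can be done
None
```

I stacked the large sprocket, spacer, middle sprocket and small sprocket on the hub, keys in the groove and lying flat in the last camera views, and handed the job in at about 31 s; no verdict came back.

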